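# Clip a snap-hook tag onto an eye

## Task

Take the red tag out of its grey slotted rack by the black finger tab and clip its snap hook onto the steel eye of the bracket: press the brass gate open against the eye's crossbar, then let the gate snap shut with the crossbar inside the hook. Before letting go, prove it with a tug: pull the hook down onto the crossbar with about 10 N for half a second, never loading the bracket with more than 25 N. Leave the tag hanging still from the eye with the gate shut, and leave the hub, pliers and parts dish as they lie.

Things in the scene. Friction and masses are not known exactly. Their poses are not given: they have to be found in the camera images.
- snap_tag: Red tag with a steel snap hook above it, rigid but for the gate, 167 mm tall, 0.12 kg. Origin: middle of the tag's bottom edge; z up, x in the hook's plane towards the gate side, y through its thickness. Red plate z 0-46 mm, 44 wide in x, 6 thick. Hook loop of 8 mm round bar z 54-131, its back at x = -20. Stands upright in the rack at the start.
- tab (a point): Grip point in the black finger tab on top of the hook (x = 0, z = 151 mm of snap_tag). The tab is 28 mm wide in x, 12 mm thick in y, z 131 to 167; pinch it across y from above.
- nose (a point): Rounded lower tip of the hook's nose (x = 9.5, z = 106 mm of snap_tag): 8 mm bar pointing down. The gap below it is shut by the gate. The crossbar enters below this tip, its centre 5 to 20 mm lower, moving to x = 0 to -4 mm of snap_tag; then the hook sinks, the nose passes down behind the crossbar and the gate snaps shut below it.
- seat (a point): Where the crossbar's centre lies when fully seated in the hook's top bend: x = 0, z = 118 mm of snap_tag.
- gate (a joint): Sprung brass gate, rad: 0 shut, positive as its upper end swings inward (towards the hook's back, -x), at most 0.9. Hinged at x = 9.5, z = 66 mm of snap_tag, reaches up to z = 103, 6 mm thick. Springs shut by itself; pressing it open takes 1.5 to 6 N at the crossbar.
- eye_bracket: Fixed grey bracket, origin on the bench below the middle of the eye's crossbar; x points away from the robot. The eye is a staple of 8 mm steel bar: level crossbar along y (y -20 to 20 mm) at x = 0, two legs at y = +-26 running back to a slotted upright (x 50 to 60, 206 high). Bring the hook from the -x side, its x along the bracket's. Foot plate 10 mm thick, x -45 to 85.
- eye_nominal (a point): Nominal centre of the eye's crossbar, 165 mm above the bench, fixed to the bracket. The eye is clamped firmly somewhere in the upright's slot: the real crossbar is up to 12 mm higher or lower than this point (153 to 177 mm), to be found by touch or sight. x and y are true.
- rack: Fixed grey slotted block 80 x 70 x 36 mm, origin under its centre. The tag stands in its slot (along x, 47 mm long, 7.6 mm wide) on the slot's floor 10 mm above the bench, 26 mm deep; lift it straight up. Its x and y axes are those of the standing tag.
- hub_blue: Blue round hub 29 mm wide, 32 mm high, a bystander; origin under its centre.
- pliers: Pliers with red handles, 58 x 143 x 10 mm, lying flat, a bystander; origin under its centre.
- dish: Open round parts dish with small parts in it, 70 mm wide, 16 mm high, a bystander; origin under its centre.
Mind the look-alikes: they are no part of the job. Of the things that look like the snap_tag, the larger one is meant.

How it is judged:
By the outcome, as a careful person would: the job done as asked, in the order asked, and still so for the second after the job is handed in, with the robot touching nothing.
It also fails if it takes over 54 s, if anything falls off the work surface, if the arm or the gripper's body presses on something with over 40 N, if the wrist force passes 120 N, or if a joint passes its speed limit or range.

## Robot

A 6-joint arm with a two-finger parallel gripper is mounted at the origin on a cart in front of the work surface, level with it; the furniture and walls round the work are solid. World frame = base frame: x ahead of the robot, y to its left, z up, the work surface at z = 0. Lengths are in m, angles in degrees, forces in N, time in s.
With the tool pointing down it reaches from about 0.325 to 0.9 m from the base axis. Payload 3.5 kg.
Tool frame: the origin (TCP) lies midway between the tips of the shut fingers; the grasp point (between the pads) lies 19 mm behind it; z points along the fingers, y is the line along which they close (so a half turn about z gives the same grasp; the last joint's range is limited). The gripper opens to 85 mm and grips with 20 to 120 N. Pads are 22 mm wide; open, the fingers measure 114 mm over their backs; the gripper's body (76 mm by 85 mm) begins 54 mm behind the grasp point. The pads swing forward as they close: fully open they stand 13 mm farther back than shut.
Start: joints at [61.398, 15.837, -1.513, 72.651, 0, 84.076], TCP at [0.241, 0.577, 0.231] pointing down, gripper open.
Joint ranges: [-178.77, 178.77], [-48.84, 107.48], [-61.69, 71.31], [-111.58, 123.2], [-90, 87.43], [-180, 180]. Speed limits (degrees/s): [147.25, 147.25, 180, 180, 180, 180].

## Interface

Orientations are given as [roll, pitch, yaw] about the fixed x, y, z axes, in that order (R = Rz(yaw) Ry(pitch) Rx(roll)).
In Python, from bench import * gives the robot as it stands.
- The arm moves only by the shell command python3 -m pendant 'ROWS' [FORCE]. ROWS is JSON, a list of rows, each a list of 7 numbers: the turn, a rotation vector about the tool's x, y, z in degrees, then the shift along the tool's x, y, z in mm, then the opening, from -1 (shut) to 1 (fully open). In form: [[wx, wy, wz, x, y, z, fingers], ...]. A call has exactly 5 rows; each row is the pose to reach, as a shift and turn from the pose commanded when the call began, along the tool's axes at that moment; what a row does not reach only later rows make up. A row lasts 1/12 s, in which the tool goes at most 41.7 mm and 7.16 degrees, less where a joint would pass 70% of its speed; a pose out of reach is approached as far as the arm can. A call with a gripper value outside its range is refused whole. The fingers move at their own pace and stop on an object; FORCE is the grip in N (left out, the last holds). Time passes only in rows, so rows that repeat a pose let the fingers close, or fill a call up. It gives the time, the measured TCP pose, the force, the opening and the grip force at its end, in the units of the state.
- read_state(): the state, without advancing time (a new reading comes with each control period).
- camera(name): name is "scene" or "side" or "wrist"; returns the picture (480x640x3 uint8, blue, green, red); there is no depth.
- camera_params(name): a dict with "camera_matrix" (3x3 intrinsics, pixels), "R" (3x3) and "t" (3): a world point X has camera coordinates R X + t. Camera axes: x right, y down, z forward; pixel columns grow to the right and rows downward; lengths in m; the calibration is good to about 2 mm. The wrist camera is an equidistant fisheye: a pixel r from the principal point sees the ray r / f radians off the axis. A picture is of the moment at which its call begins: read the wrist's pose just before it. camera_params takes no time and is no camera call; for the wrist camera it gives the pose at the moment of the call.
- sign_off(): hands the job in; it is judged then, once.
The state is a dict: "clock": time; "joints": joint angles; "joint_vel": joint speeds; "joint_torque": joint torques, N m; "tool_pos": TCP position; "tcp_rot": TCP orientation; "contact_force": force on the tool from outside, world axes, zero at the start; "wrist_torque": the same for the moment, N m; "width": finger opening in m; "grasp_force": force on a finger pad.
Only numpy, scipy, OpenCV 4.12 (cv2) and the standard library are available. Lean on these libraries where they do the work, as an engineer would, in place of code of your own. Each camera call takes 0.05 s, during which the arm holds its last target. There are 200 camera calls.

## Working session

There is one attempt and no reset: what is moved stays moved. The work goes in short steps, Python scripts to look and compute and a shell command to move; the robot and the scene stay as the last step left them, time stands still between calls to the robot, and variables do not carry over. Pictures are saved under pics/ and viewed, at most 10 in all, crops included, and the job is handed in when it is done.

```bash
mkdir -p pics; cat > h.py <<'E'
from bench import *
import numpy as np, cv2
def ray(name,u,v,P=None):
    P=P or camera_params(name);K=np.array(P["camera_matrix"]);R=np.array(P["R"]);t=np.array(P["t"])
    x=(u-K[0,2])/K[0,0];y=(v-K[1,2])/K[1,1]
    if name=="wrist":
        r=np.hypot(x,y);d=np.array([np.sin(r)*x/max(r,1e-9),np.sin(r)*y/max(r,1e-9),np.cos(r)])
    else: d=np.array([x,y,1.])
    d=R.T@d;return -R.T@t,d/np.linalg.norm(d)
def plane(name,u,v,z,P=None):
    o,d=ray(name,u,v,P);return o+d*(z-o[2])/d[2]
def tri(a,b):
    (o1,d1),(o2,d2)=a,b
    s=np.linalg.lstsq(np.c_[d1,-d2],o2-o1,rcond=None)[0]
    p,q=o1+s[0]*d1,o2+s[1]*d2;return (p+q)/2,np.linalg.norm(p-q)
def proj(name,X):
    P=camera_params(name);c=np.array(P["R"])@np.array(X)+np.array(P["t"]);K=np.array(P["camera_matrix"])
    return (K@c/c[2])[:2]
E
python3 - <<'E'
from h import *
for n in("scene","side","wrist"):
    cv2.imwrite(f"pics/{n}0.png",camera(n));P=camera_params(n);print(n,np.round(P["camera_matrix"],1).tolist(),np.round(-np.array(P["R"]).T@P["t"],3))
s=read_state();print(s)
E
```

```text
scene [[505.4, 0.0, 314.7], [0.0, 505.4, 241.4], [0.0, 0.0, 1.0]] [0.281 0.548 0.826]
side [[478.5, 0.0, 320.7], [0.0, 478.5, 237.9], [0.0, 0.0, 1.0]] [1.221 0.468 0.596]
wrist [[371.6, 0.0, 324.1], [0.0, 371.6, 237.4], [0.0, 0.0, 1.0]] [0.173 0.604 0.373]
{'clock': 0.15, 'joints': array([ 6.13979692e+01,  1.58711897e+01, -1.58000008e+00,  7.26496221e+01,
       -1.33813641e-03,  8.40750064e+01]), 'joint_vel': array([ 0.08895008, -0.13883334,  0.25136966, -0.04185031, -0.01104079,
        0.01398764]), 'joint_torque': array([ 2.57272750e-04, -4.46056008e+01,  2.95639068e+01,  1.04771502e-02,
       -5.58619570e-05, -3.75206767e-06]), 'tool_pos': array([0.24068914, 0.57613712, 0.23038297]), 'tcp_rot': array([-1.79899589e+02, -9.07545939e-03,  1.57322956e+02]), 'contact_force': array([ 0.1762203 , -1.04857884,  0.49536479]), 'wrist_torque': array([0.00437714, 0.00702264, 0.03634946]), 'grasp_force': 0.0, 'width': 0.08494966748530111}
```

View pics/scene0.png

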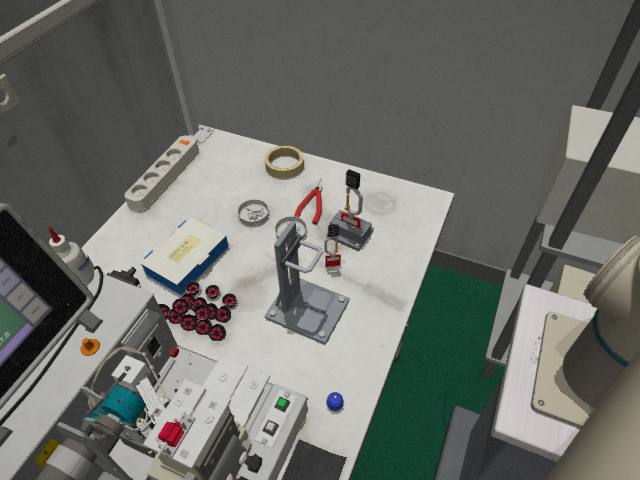

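View pics/side0.png

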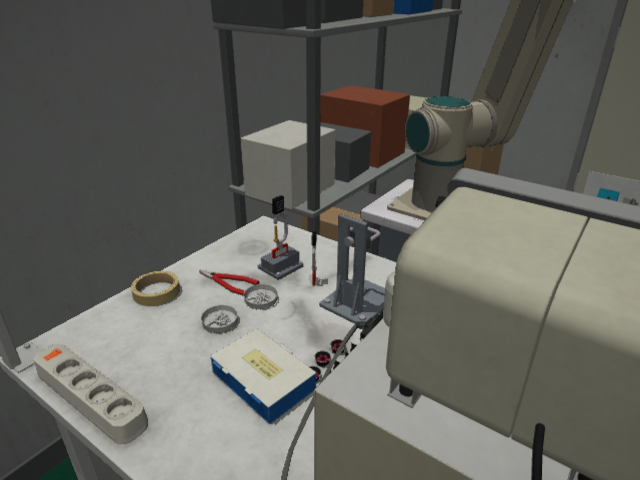

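The scene view shows two hook-and-tag candidates: one in the grey rack (tab ~353,179; rack ~350,228) and a smaller one at about (333,245), tab ~334,230. The one in the rack is larger and stands in the slot, so it fits. The side view shows the same pair at (279,205) and (313,240). The bracket upright is at scene (288,265), with the crossbar near (312,262). I'll confirm in an enlarged crop.

```bash
python3 - <<'E'
from h import *
a=cv2.imread("pics/scene0.png");b=cv2.imread("pics/side0.png")
A=cv2.resize(a[160:350,255:385],None,fx=3.1,fy=3.1,interpolation=cv2.INTER_CUBIC)
B=cv2.resize(b[185:335,250:390],None,fx=2.8,fy=2.8,interpolation=cv2.INTER_CUBIC)
o=np.zeros((590,800,3),np.uint8);o[:A.shape[0],:A.shape[1]]=A[:590];o[:B.shape[0],404:404+B.shape[1]]=B[:,:396]
cv2.imwrite("pics/crop1.png",o)
print(plane("scene",350,228,.036),plane("side",280,258,.036))
print(tri(ray("scene",353,179),ray("side",278.5,205)))
print(tri(ray("scene",334,230),ray("side",313,239)))
print(proj("scene",[.241,.577,.231]),proj("side",[.241,.577,.231]))
E
```

```text
[ 0.51289416 -0.12867197  0.036     ] [ 0.53405724 -0.13370933  0.036     ]
(array([ 0.51797603, -0.1462291 ,  0.15718526]), np.float64(0.001067565222020496))
(array([ 0.51909484, -0.05316545,  0.10473082]), np.float64(0.00010240885046897263))
[357.81033942 741.57324365] [705.5573958  217.58371887]
```

View pics/crop1.png

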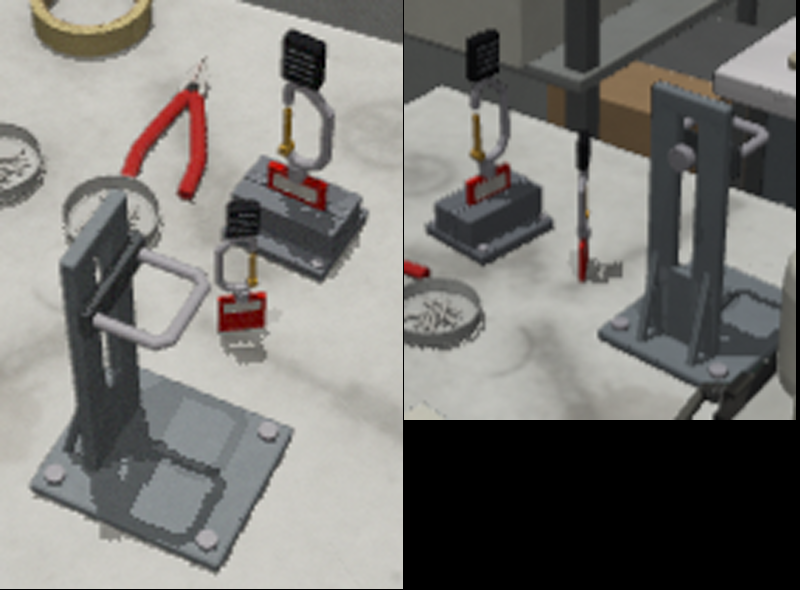

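View pics/wrist0.png

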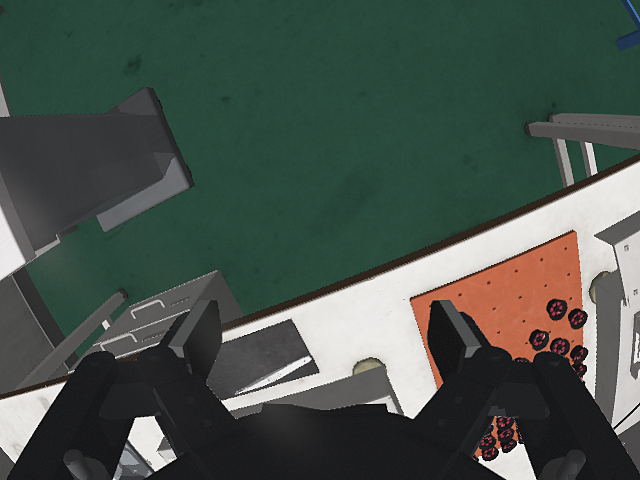

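The crop confirms it. The large tag stands in the rack with its gate on the left in both views. The small one (scene crop 240,270) stands free on the bench. Staple bends are at scene crop (208,283) and (168,343). Next I triangulate the key points.

```bash
python3 - <<'E'
from h import *
S=lambda u,v:(255+u/3.1,160+v/3.1)
D=lambda u,v:(250+(u-404)/2.8,185+v/2.8)
def T(n,s,d): 
    p,e=tri(ray("scene",*S(*s)),ray("side",*D(*d)));print(n,np.round(p*1e3,1),round(e*1e3,1))
T("tab c",(303,60),(483,55))
T("tab top gate",(286,32),(467,37));T("tab top back",(326,40),(499,29))
T("hinge",(285,150),(478,155));T("back",(331,135),(507,125))
T("plate tl",(268,163),(468,180));T("plate tr",(327,180),(508,165))
T("bend far",(206,283),(765,130))
T("bend near?",(168,341),(742,152))
T("upright top L",(124,195),(726,100));T("up top",(64,262),(656,84))
for n,c in dict(f1=(290,430),f2=(218,570),f3=(33,487)).items(): print(n,plane("scene",*S(*c),.01))
for n,c in dict(b1=(268,431),b2=(207,540),b3=(54,474)).items(): print(n,plane("scene",*S(*c),.013))
for n,c in dict(r1=(368,207),r2=(313,268),r3=(262,157),r4=(365,212),r5=(318,277)).items(): print(n,plane("scene",*S(*c),.036),plane("scene",*S(*c),.008))
# colour-based: tab dark blob
for n,(x0,x1,y0,y1) in dict(scene=(335,370,165,197),side=(265,295,190,220)).items():
    im=cv2.imread(f"pics/{n}0.png")[y0:y1,x0:x1];m=(im.max(2)<55).astype(np.uint8)
    k,l,st,ce=cv2.connectedComponentsWithStats(m);i=1+st[1:,4].argmax();print(n,st[i],ce[i]+[x0,y0])
E
```

```text
tab c [ 518.3 -146.   157.5] 0.7
tab top gate [ 531.3 -149.   175.4] 3.0
tab top back [ 503.7 -143.8  177. ] 5.2
hinge [ 527.9 -146.7   73.2] 1.8
back [ 497.1 -146.2   91.9] 9.5
plate tl [ 539.9 -147.5   55.5] 2.4
plate tr [ 496.9 -145.    53.4] 5.1
bend far [495.3  73.5 167.7] 34.5
bend near? [510.6  79.4 144.1] 0.9
upright top L [543.7  68.6 210.5] 36.3
up top [572.1  65.5 200. ] 43.3
f1 [0.45678913 0.02215919 0.01      ]
f2 [0.45998654 0.13007652 0.01      ]
f3 [0.58571239 0.12202317 0.01      ]
b1 [0.46845556 0.03011623 0.013     ]
b2 [0.47303189 0.11585831 0.013     ]
b3 [0.57702164 0.11030872 0.013     ]
r1 [ 0.46818397 -0.15115742  0.036     ] [ 0.4748062  -0.17591391  0.008     ]
r2 [ 0.4834835  -0.08611814  0.036     ] [ 0.49064779 -0.10857027  0.008     ]
r3 [ 0.55207709 -0.16721281  0.036     ] [ 0.56167167 -0.19253816  0.008     ]
r4 [ 0.46853667 -0.14605775  0.036     ] [ 0.47517138 -0.17063356  0.008     ]
r5 [ 0.47776514 -0.08019159  0.036     ] [ 0.48472682 -0.10243374  0.008     ]
scene [ 12   5  13  19 190] [352.90526316 179.02631579]
side [  7   6  12  19 193] [277.5388601  204.70466321]
```

```bash
python3 -m pendant '[[0,0,-4,0,0,-35,1],[0,0,-8,-10,-11,-70,1],[0,0,-12,-25,-27,-105,1],[0,0,-16,-50,-53,-120,1],[0,0,-19,-77,-81,-130,1]]'
python3 -m pendant '[[0,0,0,-16,-35,0,1],[0,0,0,-32,-70,0,1],[0,0,0,-48,-105,0,1],[0,0,0,-64,-140,0,1],[0,0,0,-80,-175,0,1]]'
python3 -m pendant '[[0,0,0,-16,-35,0,1],[0,0,0,-32,-70,0,1],[0,0,0,-48,-105,0,0],[0,0,0,-64,-140,0,0],[0,0,0,-80,-175,0,0]]'
python3 -m pendant '[[0,0,0,-12,-28,0,0],[0,0,0,-15,-36,0,0],[0,0,0,-15,-36,0,0],[0,0,0,-15,-36,0,0],[0,0,0,-15,-36,0,0]]'
python3 - <<'E'
from h import *
import json
P=camera_params("wrist");im=camera("wrist");cv2.imwrite("pics/w1.png",im);json.dump({k:np.array(v).tolist() for k,v in P.items() if k in("camera_matrix","R","t")},open("w1.json","w"))
print(np.round(P["R"],3).tolist())
S=lambda u,v:(255+u/3.1,160+v/3.1)
D=lambda u,v:(250+(u-404)/2.8,185+v/2.8)
p,e=tri(ray("scene",*S(168,341)),ray("side",*D(765,130)));print(p,e)
c=np.cos(np.radians(-3));s=np.sin(np.radians(-3))
for q,yy in(((206,283),-24),((168,341),24)):
    b=np.array([503.5,73.5])/1e3+yy/1e3*np.array([-s,c]);o,d=ray("scene",*S(*q));k=((b-o[:2])@d[:2])/(d[:2]@d[:2]);print(b,o+k*d)
E
```

```text
clock: 0.57
tool_pos: [0.2815, 0.4729, 0.3643]
tcp_rot: [179.8, 0.2, 176.6]
contact_force: [1.2, 0.0, 0.3]
width: 0.0852
grasp_force: 0.0
clock: 0.98
tool_pos: [0.3494, 0.2907, 0.3611]
tcp_rot: [-180.0, 0.0, 176.4]
contact_force: [2.2, 0.7, 0.2]
width: 0.0854
grasp_force: 0.0
clock: 1.4
tool_pos: [0.418, 0.1109, 0.3612]
tcp_rot: [180.0, 0.0, 176.3]
contact_force: [0.5, 0.3, -0.8]
width: 0.0516
grasp_force: 0.0
clock: 1.82
tool_pos: [0.4301, 0.0768, 0.3612]
tcp_rot: [180.0, -0.0, 176.4]
contact_force: [-0.5, 0.6, -0.4]
width: 0.043
grasp_force: 0.0
[[0.062, 0.998, 0.001], [0.955, -0.06, 0.292], [0.291, -0.017, -0.957]]
[0.50422119 0.0924557  0.16282318] 0.0006280484661608656
[0.50224394 0.04953289] [0.50093628 0.04895682 0.16369809]
[0.50475606 0.09746711] [0.50242633 0.09632536 0.16791509]
```

View pics/w1.png

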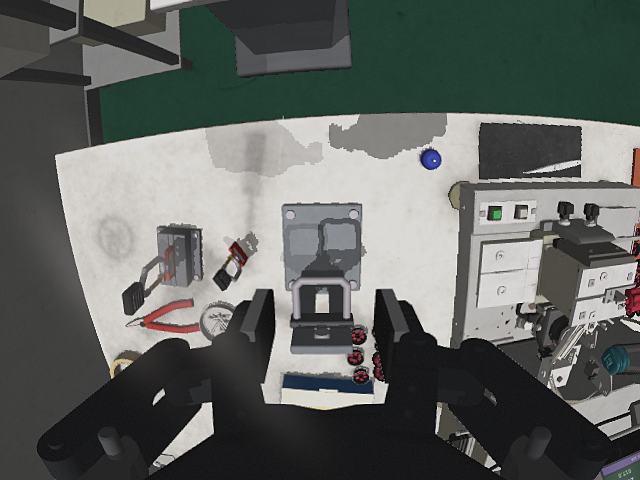

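The wrist view shows the bracket foot's front corners at about (282,205) and (361,203), with crossbar ends near (295,284) and (348,283). The rack is at (180,255), with its tag tab at (133,297). I'll cross the wrist and scene rays.

```bash
python3 - <<'E'
from h import *
import json
W=json.load(open("w1.json"));R=lambda u,v:ray("wrist",u,v,W);Z=lambda u,v,z:np.round(plane("wrist",u,v,z,W)*1e3,1)
print("foot",Z(282,205,.01),Z(361,203,.01),"bolts",Z(291,214.5,.013),Z(353,213,.013))
S=lambda u,v:(255+u/3.1,160+v/3.1)
for a,b in(((295,284),(206,283)),((348.5,283),(168,341))):
    p,e=tri(R(*a),ray("scene",*S(*b)));print("bar",np.round(p*1e3,1),e)
print("tab",[np.round(x*1e3,1) for x in tri(R(133,297),ray("scene",352.9,179.5))])
print("rack plate corners",Z(159,226,.008),Z(200,226,.008),Z(200,280,.008))
im=cv2.imread("pics/w1.png")
# crossbar rows at mid columns
for u in(305,312,330,338): print(u,im[270:296,u].mean(1).astype(int).tolist())
o=np.hstack([cv2.resize(im[190:330,110:250],None,fx=2.85,fy=2.85,interpolation=cv2.INTER_CUBIC),cv2.resize(im[190:330,255:395],None,fx=2.85,fy=2.85,interpolation=cv2.INTER_CUBIC)]);cv2.imwrite("pics/c2.png",o)
E
```

```text
foot [457.   17.6  10. ] [461. 125.  10.] bolts [470.4  29.1  13. ] [473.6 113.3  13. ]
bar [506.4  42.3 156.9] 0.0062514955744851506
bar [504.4  96.1 168.8] 0.004316053892296109
tab [array([ 519.7, -149.1,  154.4]), np.float64(1.7)]
rack plate corners [ 474.5 -170.7    8. ] [ 479.1 -104.7    8. ] [ 562.7 -119.3    8. ]
305 [54, 48, 51, 49, 51, 50, 53, 83, 122, 145, 172, 185, 177, 167, 131, 37, 49, 50, 51, 51, 52, 49, 53, 49, 52, 52]
312 [55, 51, 50, 51, 50, 50, 53, 83, 124, 146, 174, 184, 174, 173, 148, 35, 46, 50, 50, 50, 52, 52, 51, 49, 51, 50]
330 [55, 52, 51, 52, 51, 48, 55, 90, 127, 149, 178, 183, 179, 152, 100, 38, 50, 51, 49, 50, 50, 48, 49, 46, 46, 43]
338 [55, 50, 49, 50, 51, 49, 57, 95, 130, 152, 178, 183, 177, 149, 98, 37, 49, 50, 50, 50, 50, 50, 52, 50, 51, 51]
```

View pics/c2.png

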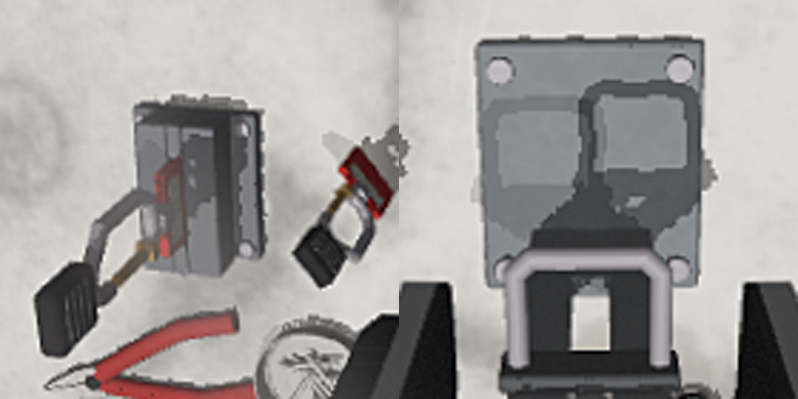

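The crop confirms the tag in its rack and the bracket's crossbar. The leg centres are at about u=296.4 and 346.6, with the bar row at about 281.

```bash
python3 - <<'E'
from h import *
import json
W=json.load(open("w1.json"))
o,d=ray("wrist",321.5,281,W)
for x in(.502,.504,.506): print(x,np.round((o+d*(x-o[0])/d[0])*1e3,1))
for z in(.155,.160,.165,.17):
    a,b=plane("wrist",296.4,286,z,W),plane("wrist",346.6,286,z,W);print(z,np.linalg.norm(a-b))
g=lambda u,v,z:np.round(plane("wrist",110+u/2.85,190+v/2.85,z,W)*1e3,1)
print("plate",g(135,102,.008),g(262,108,.008),g(265,260,.008)); print("top",g(140,122,.036),g(222,130,.036),g(220,275,.036),g(150,268,.036))
E
```

```text
0.502 [502.   69.4 170.7]
0.504 [504.   69.3 166.1]
0.506 [506.   69.1 161.6]
0.155 0.05169044118443639
0.16 0.05094945845681108
0.165 0.05020847572918578
0.17 0.04946749300156046
plate [ 473.9 -173.4    8. ] [ 482.1 -102.2    8. ] [ 564.9 -114.8    8. ]
top [ 477.6 -158.2   36. ] [ 484.5 -114.4   36. ] [ 560.6 -130.1   36. ] [ 555.6 -169.5   36. ]
```

```bash
python3 -m pendant '[[0,0,0,-17,-36,0,0],[0,0,0,-34,-72,0,0],[0,0,0,-51,-108,0,0],[0,0,0,-68,-144,0,0],[0,0,0,-85,-180,0,0]]'
python3 -m pendant '[[0,0,1,-10,-20,25,0],[0,0,2,-18,-37,55,0],[0,0,3,-18,-37,90,0],[0,0,3,-18,-37,120,0],[0,0,3,-18,-37,130,0]]'
python3 -m pendant '[[0,0,0,0,0,0,0],[0,0,0,0,0,0,0],[0,0,0,0,0,0,0],[0,0,0,0,0,0,0],[0,0,0,0,0,0,0]]'
python3 - <<'E'
from h import *
import json
P=camera_params("wrist");im=camera("wrist");cv2.imwrite("pics/w2.png",im);json.dump({k:np.array(v).tolist() for k,v in P.items() if k in("camera_matrix","R","t")},open("w2.json","w"))
E
```

```text
clock: 2.28
tool_pos: [0.5045, -0.1092, 0.3615]
tcp_rot: [180.0, 0.0, 176.5]
contact_force: [1.2, 0.6, 0.3]
width: 0.0429
grasp_force: 0.0
clock: 2.7
tool_pos: [0.5168, -0.1449, 0.2261]
tcp_rot: [179.8, -0.5, 173.4]
contact_force: [-1.0, 1.1, -0.9]
width: 0.0424
grasp_force: 0.0
clock: 3.12
tool_pos: [0.521, -0.1476, 0.2336]
tcp_rot: [-179.9, 0.2, 173.4]
contact_force: [-0.0, -0.2, 0.0]
width: 0.0426
grasp_force: 0.0
```

View pics/w2.png

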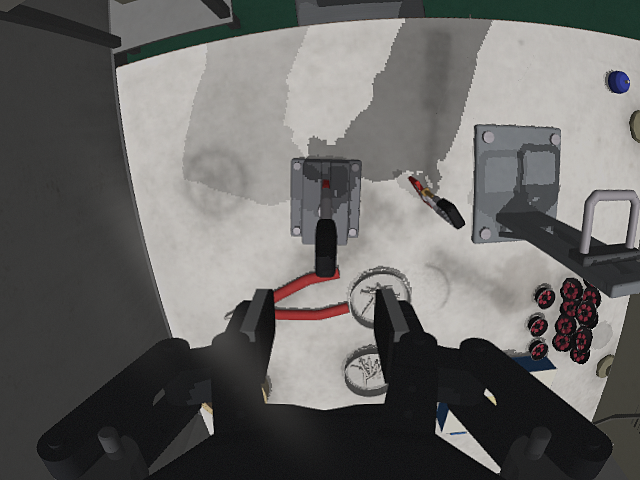

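The wrist view shows the rack squared up under the tool: edges vertical at u=291 and 361, tab at (326,220-275). The fingers are centred at u≈324.

```bash
python3 - <<'E'
from h import *
import json
W=json.load(open("w2.json"));im=cv2.imread("pics/w2.png")
g=im[215:285,310:342].max(2)
for r in range(0,70,5): print(215+r,g[r].tolist())
for n,p in dict(a=(291,158),b=(361,158),c=(360,238),d=(291,236)).items():print(n,np.round(plane("wrist",*p,.008,W)*1e3,1))
for v in(222,240,250,275):print(v,np.round(plane("wrist",325.5,v,.177,W)*1e3,1))
s=read_state();print(s["tool_pos"],s["tcp_rot"])
E
```

```text
215 [119, 120, 119, 120, 112, 98, 98, 98, 102, 165, 101, 69, 66, 71, 73, 74, 73, 72, 73, 71, 66, 64, 97, 118, 121, 119, 118, 118, 117, 118, 119, 118]
220 [119, 118, 118, 118, 118, 117, 122, 123, 51, 16, 12, 14, 18, 17, 17, 17, 14, 15, 14, 21, 11, 10, 26, 54, 97, 124, 119, 118, 118, 117, 119, 119]
225 [118, 118, 118, 118, 121, 120, 104, 1, 12, 19, 16, 17, 14, 17, 19, 16, 15, 16, 15, 18, 18, 18, 16, 17, 6, 62, 122, 122, 118, 117, 116, 118]
230 [117, 118, 118, 121, 111, 80, 25, 13, 17, 15, 15, 16, 18, 17, 18, 18, 17, 19, 15, 18, 19, 17, 16, 17, 17, 15, 56, 130, 121, 118, 117, 116]
235 [118, 116, 117, 121, 102, 54, 20, 13, 20, 18, 20, 23, 18, 19, 19, 20, 18, 17, 21, 18, 20, 23, 18, 19, 16, 13, 32, 83, 123, 118, 117, 117]
240 [119, 118, 116, 122, 105, 57, 8, 15, 21, 20, 18, 16, 19, 19, 21, 19, 21, 15, 20, 24, 18, 19, 21, 19, 17, 7, 35, 93, 123, 118, 116, 118]
245 [179, 178, 178, 184, 151, 63, 8, 21, 19, 19, 20, 21, 17, 13, 20, 22, 21, 17, 20, 19, 22, 17, 17, 19, 16, 12, 51, 127, 123, 119, 119, 125]
250 [160, 158, 159, 168, 136, 48, 6, 14, 14, 21, 18, 16, 20, 20, 19, 18, 19, 19, 22, 18, 19
[... 521 characters left out ...]
, 32, 34, 32, 30, 32, 32, 32, 31, 35, 33, 32, 35, 32, 31, 28, 16, 75, 142, 136, 50, 122, 169, 176]
275 [118, 120, 121, 124, 132, 127, 87, 34, 25, 34, 34, 36, 34, 34, 32, 34, 30, 32, 32, 31, 33, 29, 24, 50, 125, 173, 164, 160, 162, 115, 167, 177]
280 [158, 160, 159, 157, 157, 157, 155, 155, 156, 153, 151, 149, 147, 147, 142, 137, 131, 138, 127, 141, 158, 161, 164, 167, 169, 173, 178, 176, 175, 175, 175, 175]
a [ 474.7 -175.8    8. ]
b [ 482.6 -107.1    8. ]
c [ 565.1 -115.7    8. ]
d [ 554.7 -186.7    8. ]
222 [ 499.3 -144.9  177. ]
240 [ 509.7 -146.1  177. ]
250 [ 515.6 -146.8  177. ]
275 [ 530.9 -148.5  177. ]
[ 0.52066106 -0.14757253  0.23325007] [-179.94522794    0.19293462  173.34279185]
```

```bash
python3 -m pendant '[[0,0,0,1.5,0,20,0],[0,0,0,1.5,0,40,0],[0,0,0,1.5,0,60,0],[0,0,0,1.5,0,78,0],[0,0,0,1.5,0,88,0]]' 60
python3 -m pendant '[[0,0,0,0,0,0,-0.2],[0,0,0,0,0,0,-0.4],[0,0,0,0,0,0,-0.8],[0,0,0,0,0,0,-1],[0,0,0,0,0,0,-1]]' 60
python3 -m pendant '[[0,0,0,0,0,0,-1],[0,0,0,0,0,0,-1],[0,0,0,0,0,0,-1],[0,0,0,0,0,0,-1],[0,0,0,0,0,0,-1]]' 60
python3 -c "
from h import *
print(read_state()['joints'])"
```

```text
clock: 3.58
tool_pos: [0.5172, -0.1469, 0.1419]
tcp_rot: [180.0, -0.1, 173.3]
contact_force: [-0.7, 0.9, -0.8]
width: 0.0425
grasp_force: 0.0
clock: 4.0
tool_pos: [0.5193, -0.1475, 0.1449]
tcp_rot: [-180.0, 0.2, 173.3]
contact_force: [-0.2, 0.6, 2.0]
width: 0.0111
grasp_force: 59.7
clock: 4.42
tool_pos: [0.5193, -0.1475, 0.1449]
tcp_rot: [-180.0, 0.2, 173.3]
contact_force: [0.6, 0.9, 6.3]
width: 0.0112
grasp_force: 60.0
[-2.27298062e+01  1.06985977e+01 -1.89669578e+01  6.01596742e+01
  2.72683127e-02 -1.60593407e+01]
```

```bash
python3 -m pendant '[[0,0,0,0,0,-10,-1],[0,0,0,0,0,-25,-1],[0,0,0,0,0,-45,-1],[0,0,0,0,0,-75,-1],[0,0,0,0,0,-105,-1]]'
python3 -m pendant '[[0,0,0,0,0,-25,-1],[0,0,0,5,10,-40,-1],[0,0,0,15,30,-40,-1],[0,0,0,28,56,-40,-1],[0,0,0,42,84,-40,-1]]'
python3 -m pendant '[[0,0,0,13,27,0,-1],[0,0,0,27,54,0,-1],[0,0,0,42,82,0,-1],[0,0,0,54,107,0,-1],[0,0,0,62,124,0,-1]]'
python3 -m pendant '[[0,0,-2,0,0,0,-1],[0,0,-4.2,0,0,0,-1],[0,0,-4.2,0,0,0,-1],[0,0,-4.2,0,0,0,-1],[0,0,-4.2,0,0,0,-1]]'
```

```text
clock: 4.83
tool_pos: [0.5166, -0.1468, 0.2485]
tcp_rot: [180.0, -0.2, 173.3]
contact_force: [0.7, -0.3, -1.9]
width: 0.011
grasp_force: 59.0
clock: 5.25
tool_pos: [0.4858, -0.0587, 0.2889]
tcp_rot: [-180.0, 0.0, 173.2]
contact_force: [0.3, 0.4, -1.4]
width: 0.0112
grasp_force: 59.0
clock: 5.67
tool_pos: [0.4371, 0.0733, 0.2884]
tcp_rot: [180.0, -0.1, 173.4]
contact_force: [-0.1, -0.7, -1.3]
width: 0.0112
grasp_force: 59.1
clock: 6.08
tool_pos: [0.4388, 0.0713, 0.2883]
tcp_rot: [-180.0, -0.0, 177.5]
contact_force: [0.3, -0.6, -0.9]
width: 0.0111
grasp_force: 59.1
```

```bash
python3 -m pendant '[[0,0,0,0,0,20,-1],[0,0,0,0,0,45,-1],[0,0,0,-5,0,65,-1],[0,0,0,-10,0,77,-1],[0,0,0,-14,0,81,-1]]'
python3 -m pendant '[[0,0,0,0,0,0,-1],[0,0,0,0,0,0,-1],[0,0,0,0,0,0,-1],[0,0,0,0,0,0,-1],[0,0,0,0,0,0,-1]]'
python3 - <<'E'
from h import *
a=camera("scene");b=camera("side");cv2.imwrite("pics/s3.png",a);cv2.imwrite("pics/d3.png",b)
A=cv2.resize(a[180:330,260:390],None,fx=3.05,fy=3.9,interpolation=cv2.INTER_CUBIC)[:590]
B=cv2.resize(b[170:320,300:430],None,fx=3.05,fy=3.9,interpolation=cv2.INTER_CUBIC)[:590]
cv2.imwrite("pics/c3.png",np.hstack([A,B]));print(A.shape,B.shape)
E
```

```text
clock: 6.5
tool_pos: [0.4513, 0.0704, 0.2048]
tcp_rot: [-180.0, -0.3, 177.4]
contact_force: [-0.2, 0.2, -1.0]
width: 0.0109
grasp_force: 59.0
clock: 6.92
tool_pos: [0.4535, 0.0709, 0.2083]
tcp_rot: [180.0, 0.1, 177.5]
contact_force: [0.8, 0.2, -1.4]
width: 0.011
grasp_force: 59.0
(585, 396, 3) (585, 396, 3)
```

View pics/c3.png

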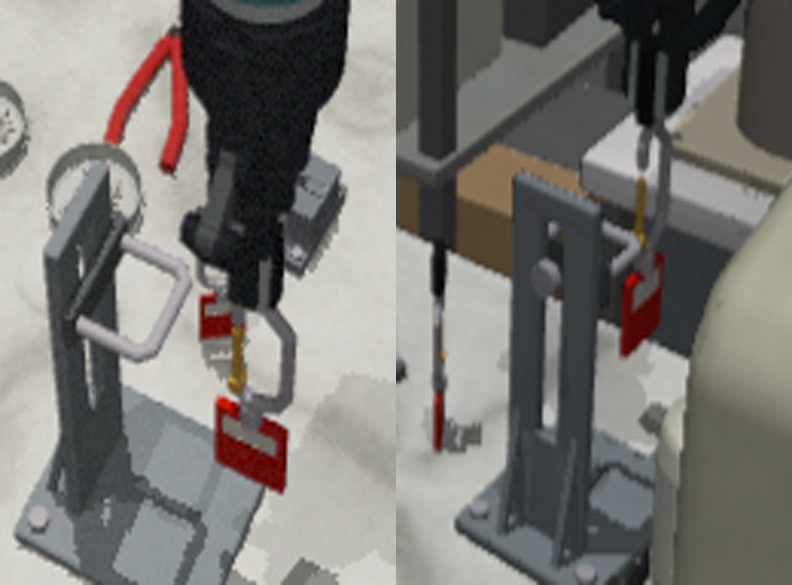

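The crop shows the hook facing the staple. In scene, the gate runs (237,325)-(236,385) and the staple bends are at (186,280) and (143,352). In side, the gate runs (641,178)-(641,240) and the +y bend is near (638,248).

```bash
python3 - <<'E'
from h import *
S=lambda u,v:(260+u/3.05,180+v/3.9)
D=lambda u,v:(300+(u-396)/3.05,170+v/3.9)
def T(n,s,d):
    p,e=tri(ray("scene",*S(*s)),ray("side",*D(*d)));print(n,np.round(p*1e3,1),round(e*1e3,1))
s=read_state();t=s["tool_pos"];print(t)
T("gate top",(237,325),(641,178));T("gate bot",(236,385),(641,240))
T("plate g",(216,400),(624,275));T("plate b",(287,427),(660,252));T("plate bot g",(215,462),(622,355))
T("+y bend",(143,352),(638,248));T("+y bend",(143,352),(636,240))
c,sn=np.cos(np.radians(-2.5)),np.sin(np.radians(-2.5))
x=np.array([c,sn]);
def tagpt(X,Z): return np.r_[t[:2]+x*X/1e3,t[2]-.135+Z/1e3]
for n,X,Z in(("hinge",9.5,66),("gatetop",9.5,103),("plate g",22,46),("plate b",-22,46),("bot g",22,0)):
    p=tagpt(X,Z);a=proj("scene",p);b=proj("side",p)
    print(n,np.round(p*1e3,1),np.round([(a[0]-260)*3.05,(a[1]-180)*3.9,(b[0]-300)*3.05+396,(b[1]-170)*3.9]))
for z in(.160,.164,.168,.172):
  r=[]
  for yy in(-26,26):
    p=np.r_[np.array([.5037,.0708])+yy/1e3*np.array([-sn,c]),z];a=proj("scene",p);b=proj("side",p);r+=[(a[0]-260)*3.05,(a[1]-180)*3.9,(b[0]-300)*3.05+396,(b[1]-170)*3.9]
  print(z,np.round(r))
E
```

```text
[0.45321049 0.07095972 0.2079748 ]
gate top [462.8  70.5 173.9] 1.1
gate bot [461.4  73.3 137.6] 1.0
plate g [473.8  70.6 119.9] 5.2
plate b [431.5  71.5 117.9] 2.0
plate bot g [473.8  71.9  72.1] 4.0
+y bend [507.8  94.6 161.3] 1.5
+y bend [507.3  94.2 163.9] 2.1
hinge [462.7  70.5 139. ] [236. 376. 637. 238.]
gatetop [462.7  70.5 176. ] [237. 323. 641. 173.]
plate g [475.2  70.  119. ] [215. 394. 625. 281.]
plate b [431.2  71.9 119. ] [287. 429. 660. 249.]
bot g [475.2  70.   73. ] [215. 453. 621. 356.]
0.16 [188. 276. 573. 217. 146. 361. 642. 248.]
0.164 [188. 270. 574. 210. 146. 356. 643. 241.]
0.168 [188. 264. 574. 203. 146. 350. 643. 234.]
0.172 [188. 258. 574. 196. 145. 344. 644. 226.]
```

```bash
python3 -m pendant '[[0,0,0,-4,0,2,-1],[0,0,0,-10,0,4,-1],[0,0,0,-16,0,4,-1],[0,0,0,-22,0,4,-1],[0,0,0,-26,0,4,-1]]'
for i in 1 2; do python3 -m pendant '[[0,0,0,-1.5,0,0,-1],[0,0,0,-3,0,0,-1],[0,0,0,-4.5,0,0,-1],[0,0,0,-6,0,0,-1],[0,0,0,-6,0,0,-1]]'; done
```

```text
clock: 7.43
tool_pos: [0.4801, 0.0697, 0.2032]
tcp_rot: [-180.0, 0.0, 177.5]
contact_force: [0.3, 0.0, -1.4]
width: 0.0109
grasp_force: 59.0
clock: 7.85
tool_pos: [0.4851, 0.0695, 0.2033]
tcp_rot: [180.0, 0.0, 177.5]
contact_force: [0.0, -0.1, -0.5]
width: 0.0113
grasp_force: 59.0
clock: 8.27
tool_pos: [0.4904, 0.0693, 0.2031]
tcp_rot: [180.0, -0.1, 177.5]
contact_force: [-2.3, 0.1, -0.7]
width: 0.0114
grasp_force: 59.1
```

```bash
for i in 1 2; do python3 -m pendant '[[0,0,0,-1.5,0,0,-1],[0,0,0,-3,0,0,-1],[0,0,0,-4.5,0,0,-1],[0,0,0,-5,0,0,-1],[0,0,0,-5,0,0,-1]]'; done
```

```text
clock: 8.68
tool_pos: [0.4957, 0.069, 0.2031]
tcp_rot: [-180.0, -0.0, 177.5]
contact_force: [-3.2, -0.1, -0.7]
width: 0.0112
grasp_force: 59.1
clock: 9.1
tool_pos: [0.5007, 0.0689, 0.2031]
tcp_rot: [180.0, -0.0, 177.5]
contact_force: [-4.0, 0.1, -2.1]
width: 0.0111
grasp_force: 59.1
```

```bash
python3 -m pendant '[[0,0,0,-1.5,0,0,-1],[0,0,0,-3,0,0,-1],[0,0,0,-4.5,0,0,-1],[0,0,0,-5.5,0,0,-1],[0,0,0,-5.5,0,0,-1]]'
python3 -m pendant '[[0,0,0,0,0,2,-1],[0,0,0,0,0,4,-1],[0,0,0,0,0,6,-1],[0,0,0,0,0,8,-1],[0,0,0,0,0,8,-1]]'
```

```text
clock: 9.52
tool_pos: [0.5065, 0.0686, 0.2031]
tcp_rot: [-180.0, -0.0, 177.5]
contact_force: [-3.5, 0.3, -2.7]
width: 0.0114
grasp_force: 59.1
clock: 9.93
tool_pos: [0.5068, 0.0685, 0.1944]
tcp_rot: [-180.0, 0.0, 177.5]
contact_force: [0.3, 0.3, -8.6]
width: 0.0114
grasp_force: 58.3
```

```bash
python3 -m pendant '[[0,0,0,0,0,1,-1],[0,0,0,0,0,2,-1],[0,0,0,0,0,3,-1],[0,0,0,0,0,4,-1],[0,0,0,0,0,4,-1]]'
python3 - <<'E'
from h import *
print(read_state()["contact_force"])
a=camera("scene");b=camera("side")
A=cv2.resize(a[215:325,270:370],None,fx=4,fy=5,interpolation=cv2.INTER_CUBIC)
B=cv2.resize(b[180:290,330:430],None,fx=4,fy=5,interpolation=cv2.INTER_CUBIC)
cv2.imwrite("pics/c4.png",np.hstack([A,B]))
E
```

```text
clock: 10.35
tool_pos: [0.5078, 0.0685, 0.1921]
tcp_rot: [180.0, 0.2, 177.5]
contact_force: [0.9, 0.1, -0.4]
width: 0.0109
grasp_force: 59.0
[ 0.8756437   0.10539502 -0.36982868]
```

View pics/c4.png

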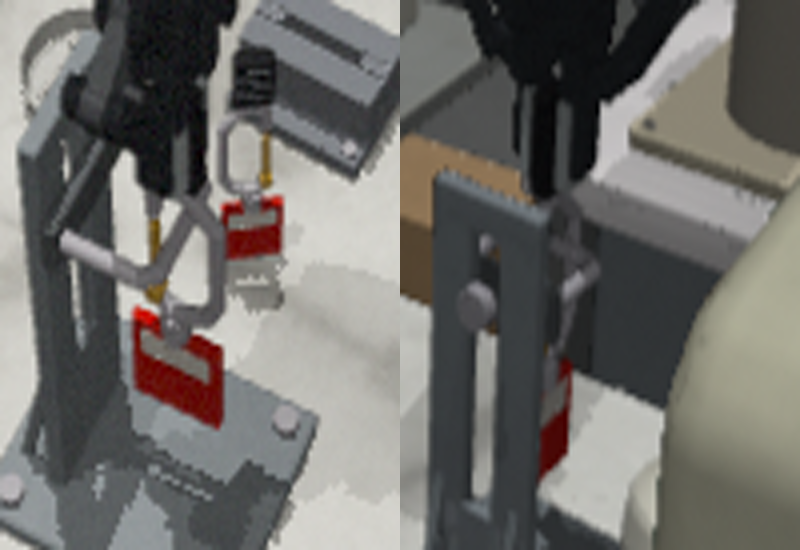

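The crop shows the gate shut and upright (153,220-300) and the nose on the far side of the crossbar, so the bar is inside the hook. Now I sink the hook to the seat in small steps.

```bash
python3 -m pendant '[[0,0,0,0,0,1,-1],[0,0,0,0,0,2,-1],[0,0,0,0,0,3,-1],[0,0,0,0,0,4,-1],[0,0,0,0,0,4,-1]]'
for i in 1 2; do python3 -m pendant '[[0,0,0,0,0,0.5,-1],[0,0,0,0,0,1,-1],[0,0,0,0,0,1.5,-1],[0,0,0,0,0,1.5,-1],[0,0,0,0,0,1.5,-1]]'; done
```

```text
clock: 10.87
tool_pos: [0.5062, 0.0686, 0.187]
tcp_rot: [-180.0, -0.0, 177.5]
contact_force: [0.1, 0.2, -1.1]
width: 0.011
grasp_force: 59.0
clock: 11.28
tool_pos: [0.5063, 0.0686, 0.1858]
tcp_rot: [-180.0, -0.0, 177.5]
contact_force: [0.3, -0.3, -0.7]
width: 0.0114
grasp_force: 59.0
clock: 11.7
tool_pos: [0.5063, 0.0686, 0.1843]
tcp_rot: [-180.0, -0.0, 177.5]
contact_force: [-0.5, -0.2, -1.2]
width: 0.0105
grasp_force: 59.0
```

```bash
for i in 1 2 3; do python3 -m pendant '[[0,0,0,0.5,0,0.5,-1],[0,0,0,0.5,0,1,-1],[0,0,0,0.5,0,1,-1],[0,0,0,0.5,0,1,-1],[0,0,0,0.5,0,1,-1]]' | grep -E "pos|contact"; done
```

```text
tool_pos: [0.5059, 0.0686, 0.1833]
contact_force: [-1.0, 0.2, -1.1]
tool_pos: [0.5054, 0.0687, 0.1823]
contact_force: [-0.5, -0.9, -2.0]
tool_pos: [0.5049, 0.0687, 0.1813]
contact_force: [0.3, -1.0, -1.1]
```

```bash
for i in 1 2 3 4; do python3 -m pendant '[[0,0,0,0,0,0.25,-1],[0,0,0,0,0,0.5,-1],[0,0,0,0,0,0.5,-1],[0,0,0,0,0,0.5,-1],[0,0,0,0,0,0.5,-1]]' | grep -E "pos|contact"; done
```

```text
tool_pos: [0.5049, 0.0687, 0.1808]
contact_force: [0.5, 0.4, -1.5]
tool_pos: [0.5049, 0.0687, 0.1803]
contact_force: [-0.6, -0.7, -1.6]
tool_pos: [0.5049, 0.0687, 0.1798]
contact_force: [1.9, 0.5, -1.6]
tool_pos: [0.5049, 0.0687, 0.1793]
contact_force: [0.6, -0.0, -1.7]
```

```bash
for i in 1 2 3; do python3 -m pendant '[[0,0,0,0,0,0.25,-1],[0,0,0,0,0,0.5,-1],[0,0,0,0,0,0.5,-1],[0,0,0,0,0,0.5,-1],[0,0,0,0,0,0.5,-1]]' | grep -E "clock|pos|contact"; done
```

```text
clock: 15.03
tool_pos: [0.5049, 0.0687, 0.1788]
contact_force: [-0.3, -0.0, -1.7]
clock: 15.45
tool_pos: [0.5049, 0.0687, 0.1784]
contact_force: [-0.1, 0.4, -0.8]
clock: 15.87
tool_pos: [0.505, 0.0687, 0.1781]
contact_force: [-1.0, -0.9, 2.6]
```

```bash
for i in 1 2; do python3 -m pendant '[[0,0,0,0,0,0.3,-1],[0,0,0,0,0,0.3,-1],[0,0,0,0,0,0.3,-1],[0,0,0,0,0,0.3,-1],[0,0,0,0,0,0.3,-1]]' | grep -E "pos|contact"; done
```

```text
tool_pos: [0.5051, 0.0686, 0.178]
contact_force: [-1.9, -0.3, 5.3]
tool_pos: [0.5052, 0.0687, 0.1779]
contact_force: [-1.4, -0.2, 6.8]
```

```bash
python3 -m pendant '[[0,0,0,0,0,0.4,-1],[0,0,0,0,0,0.4,-1],[0,0,0,0,0,0.4,-1],[0,0,0,0,0,0.4,-1],[0,0,0,0,0,0.4,-1]]' | grep -E "clock|pos|contact"
for i in 1 2; do python3 -m pendant '[[0,0,0,0,0,0,-1],[0,0,0,0,0,0,-1],[0,0,0,0,0,0,-1],[0,0,0,0,0,0,-1],[0,0,0,0,0,0,-1]]' | grep -E "clock|pos|contact"; done
```

```text
clock: 17.12
tool_pos: [0.5052, 0.0687, 0.1779]
contact_force: [-2.7, -0.1, 8.3]
clock: 17.53
tool_pos: [0.5052, 0.0687, 0.1779]
contact_force: [-2.8, -0.1, 8.4]
clock: 17.95
tool_pos: [0.5052, 0.0687, 0.1779]
contact_force: [-2.1, 0.2, 7.9]
```

```bash
python3 -m pendant '[[0,0,0,0,0,0.3,-1],[0,0,0,0,0,0.5,-1],[0,0,0,0,0,0.5,-1],[0,0,0,0,0,0.5,-1],[0,0,0,0,0,0.5,-1]]' | grep -E "clock|pos|contact"
for i in 1 2; do python3 -m pendant '[[0,0,0,0,0,0,-1],[0,0,0,0,0,0,-1],[0,0,0,0,0,0,-1],[0,0,0,0,0,0,-1],[0,0,0,0,0,0,-1]]' | grep -E "clock|pos|contact"; done
```

```text
clock: 18.37
tool_pos: [0.5052, 0.0686, 0.1778]
contact_force: [-3.0, -0.3, 10.8]
clock: 18.78
tool_pos: [0.5053, 0.0687, 0.1778]
contact_force: [-4.0, 0.1, 10.7]
clock: 19.2
tool_pos: [0.5052, 0.0686, 0.1778]
contact_force: [-3.2, 0.4, 10.7]
```

```bash
python3 -m pendant '[[0,0,0,0,0,-0.5,-1],[0,0,0,0,0,-1,-1],[0,0,0,0,0,-1.5,-1],[0,0,0,0,0,-1.5,-1],[0,0,0,0,0,-1.5,-1]]' 20
python3 -m pendant '[[0,0,0,0,0,0,-0.7],[0,0,0,0,0,0,-0.65],[0,0,0,0,0,0,-0.6],[0,0,0,0,0,0,-0.5],[0,0,0,0,0,0,-0.4]]'
python3 -m pendant '[[0,0,0,0,0,0,-0.3],[0,0,0,0,0,0,-0.2],[0,0,0,0,0,0,-0.1],[0,0,0,0,0,0,0],[0,0,0,0,0,0,0]]'
```

```text
clock: 19.62
tool_pos: [0.5051, 0.0687, 0.178]
tcp_rot: [180.0, 0.0, 177.5]
contact_force: [-2.3, -0.3, 5.6]
width: 0.0112
grasp_force: 60.0
clock: 20.03
tool_pos: [0.5046, 0.0687, 0.1774]
tcp_rot: [180.0, -0.0, 177.5]
contact_force: [-0.1, -0.1, -0.6]
width: 0.0256
grasp_force: 0.0
clock: 20.45
tool_pos: [0.5049, 0.0687, 0.1778]
tcp_rot: [180.0, 0.0, 177.5]
contact_force: [-0.1, 0.4, -0.5]
width: 0.0428
grasp_force: 0.0
```

```bash
python3 -m pendant '[[0,0,0,0,0,-8,0],[0,0,0,0,0,-20,0],[0,0,0,0,0,-35,0],[0,0,0,0,0,-55,0],[0,0,0,0,0,-80,0]]' | grep -E "clock|pos|contact"
python3 -m pendant '[[0,0,0,0,0,-25,0],[0,0,0,10,0,-50,0],[0,0,0,30,0,-60,0],[0,0,0,50,0,-60,0],[0,0,0,70,0,-60,0]]' | grep -E "clock|pos|contact"
for i in 1 2 3 4 5; do python3 -m pendant '[[0,0,0,0,0,0,0],[0,0,0,0,0,0,0],[0,0,0,0,0,0,0],[0,0,0,0,0,0,0],[0,0,0,0,0,0,0]]' >/dev/null; done
python3 - <<'E'
from h import *
a=camera("scene");b=camera("side")
A=cv2.resize(a[205:315,270:370],None,fx=4,fy=5,interpolation=cv2.INTER_CUBIC)
B=cv2.resize(b[180:290,330:430],None,fx=4,fy=5,interpolation=cv2.INTER_CUBIC)
cv2.imwrite("pics/c5.png",np.hstack([A,B]))
for i in range(12): c=camera("scene")
d=cv2.absdiff(a,c);print(d[205:315,270:370].max(), read_state()["clock"])
E
```

```text
clock: 20.87
tool_pos: [0.5038, 0.0686, 0.2579]
contact_force: [-0.9, 0.3, 0.5]
clock: 21.28
tool_pos: [0.4351, 0.0717, 0.3199]
contact_force: [-0.7, -0.0, 0.3]
32 24.0667
```

View pics/c5.png

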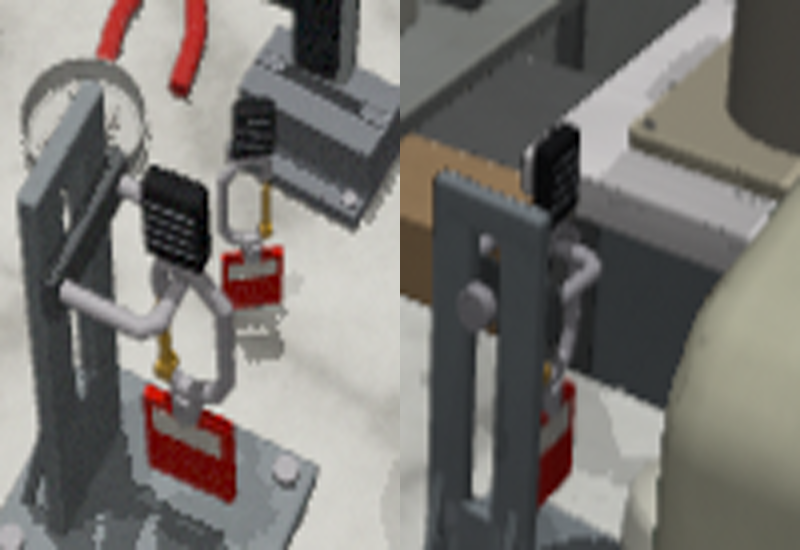

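The tag hangs from the eye with the gate shut, and the gripper is well clear. I'll wait for any swing to die out before handing in.

```bash
for i in 1 2 3 4 5 6 7 8 9 10 11 12; do python3 -m pendant '[[0,0,0,0,0,0,0],[0,0,0,0,0,0,0],[0,0,0,0,0,0,0],[0,0,0,0,0,0,0],[0,0,0,0,0,0,0]]' >/dev/null; done
python3 - <<'E'
from h import *
c=[]
for i in range(10):
    a=camera("scene")[205:315,290:345].astype(int);m=(a[...,2]>110)&(a[...,1]<60)&(np.arange(110)[:,None]>65)
    v,u=np.nonzero(m);c.append((round(u.mean(),2),round(v.mean(),2),len(u)))
print(c,read_state()["clock"])
E
```

```text
[(np.float64(25.12), np.float64(82.41), 34), (np.float64(24.91), np.float64(82.42), 33), (np.float64(24.68), np.float64(83.11), 37), (np.float64(24.72), np.float64(82.61), 36), (np.float64(25.03), np.float64(82.41), 34), (np.float64(24.62), np.float64(82.62), 34), (np.float64(24.53), np.float64(82.31), 32), (np.float64(25.33), np.float64(82.48), 33), (np.float64(25.03), np.float64(82.82), 33), (np.float64(25.26), np.float64(82.47), 34)] 29.5667
```

Across ten frames the red plate stays put to within pixel noise, so it is still. Handing in.

```bash
python3 -c "
from bench import *
print(sign_off())"
```

```text
the job is handed in; nothing more can be done
None
```

The tag hangs still from the eye with its gate shut. Before release I pulled it down onto the crossbar at about 10–12 N for over a second, and the job was handed in at about 30 s.

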